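# Stand the instrument case on its edge in the bench bay

### The arm

A 6-joint arm with a two-finger parallel gripper is mounted at the origin on the work surface. World frame = base frame: x ahead of the robot, y to its left, z up, the work surface at z = 0. Lengths are in m, angles in rad, forces in N, time in s.
With the tool pointing down it reaches from about 0.375 to 0.9 m from the base axis. Payload 3.1 kg.
Tool frame: the origin (TCP) lies on the centre line of the jaws, within the pads' length; the fingertips stand robot.tip_reach ahead of it and the grasp point (between the pads) lies 8 mm behind it (robot.tip_reach is the distance from the TCP to the fingertips, in m); z points along the fingers, y is the line along which they close (so a half turn about z gives the same grasp; the last joint's range is limited). The gripper opens to 87 mm and grips with 3 to 60 N. Pads are 19 mm wide; open, the fingers measure 117 mm over their backs; the gripper's body (75 mm by 190 mm) begins 51 mm behind the grasp point.
Start: joints at [1.165, 0.527, 1.433, -0, 1.181, -0.178], TCP at [0.14, 0.609, 0.209] pointing down, gripper open.
Joint ranges: [-3.08, 3.08], [-0.75, 2.2], [0.22, 2.44], [-1.43, 4.57], [0, 2.65], [-2.85, 2.85]. Speed limits (rad/s): [2.79, 2.79, 3.14, 3.14, 3.14, 3.14].

### API

Orientations are given as a unit quaternion [x, y, z, w].
In Python, from rig import robot gives the robot as it stands.
- The arm moves only by the tool jog_arm, never from a script. Its argument "motion" is one flat list of numbers, 7 for each row, row after row: the shift along the tool's x, y, z scaled (see below), then the turn, a rotation vector about the tool's x, y, z scaled (see below), then the gripper's target within -1 to 1 (shut at 1, half-way at 0, fully open at -1). In form: [x, y, z, rx, ry, rz, hand, x, y, z, rx, ry, rz, hand, ...]. A call has 1 to 12 rows; each row shifts and turns the commanded pose from where the row before left it, along the tool's axes as they then stand; what a row does not reach is not made up. The controller multiplies each number of a shift by 4 cm and each number of a turn by 4 degrees. A row lasts 1/8 s, in which the tool goes at most 62.5 mm and 10.7 degrees, less where a joint would pass 70% of its speed; a pose out of reach is approached as far as the arm can. A call with a number of a shift or a turn outside -1 to 1 is refused whole. A call with a gripper value outside its range is refused whole. The fingers move at their own pace and stop on an object; "grip_force" is the grip in N (left out, the last holds). Time passes only in rows, so rows that do not move let the fingers close. It gives the time, the measured TCP pose, the force, the opening and the grip force at its end, in the units of the state.
- robot.get_obs(): the state, without advancing time (a new reading comes with each control period).
- robot.camera(name): name is "scene" or "top" or "wrist"; returns the picture (480x640x3 uint8, blue, green, red); there is no depth.
- robot.calibration(name): a dict with "fx", "fy", "cx", "cy" (pixels), "dist_coeffs" ([k1, k2, p1, p2, k3] as OpenCV has them; the pictures are not rectified), "R" (3x3) and "t" (3): a world point X has camera coordinates R X + t; the wrist camera has in their place "T_tool_cam" (4x4, takes a point from camera to tool coordinates, whose origin is the TCP and whose axes are the flange's). Camera axes: x right, y down, z forward; pixel columns grow to the right and rows downward; lengths in m; the calibration is good to about 2 mm. A picture is of the moment at which its call begins: read the wrist's pose just before it. calibration takes no time and is no camera call.
- robot.hand_in(): hands the job in; it is judged then, once.
The state is a dict: "time": time; "q": joint angles; "joint_velocities": joint speeds; "joint_torque": joint torques, N m; "position": TCP position; "tool_rot": TCP orientation; "ft_force": force on the tool from outside, world axes, zero at the start; "moment": the same for the moment, N m; "grip_width": finger opening in m; "grip_force": force on a finger pad.
Only numpy, scipy, OpenCV 4.12 (cv2) and the standard library are available. Lean on these libraries where they do the work, as an engineer would, in place of code of your own. Each camera call takes 0.05 s, during which the arm holds its last target. There are 200 camera calls.

### The job

The flat blue instrument case is lying on the bench. Put it away: stand it upright on its hinge edge, latches and handle on top, square and flat against the perforated green upstand, in the gap between the spray can and the filter carton. There is a tester inside, so tip the case up gently, without pressing hard on it, and leave the can, the carton, the wrench and the cup where they are.

Things in the scene. Friction and masses are not known exactly. Their poses are not given: they have to be found in the camera images.
- case: closed plastic instrument case, a box 125 x 180 x 38 mm (own x, y, z), about 0.6 kg, lying lid up in front of the upstand, hinge edge roughly towards it. Origin: centre of its underside. Own -x edge face: latches and flush handle, nothing to hook; +x edge face: hinge. Flat sides, no gap beneath. It slides on the bench (friction about 0.6); tipped past 73 degrees it goes on to upright by itself
- case_mid (a point): centre of the case's volume; axes as the case
- rack: fixed green steel upstand, perforated sheet 420 mm long (own y), 95 high, 14 thick; no floor plate, the bench runs up to it. Origin: bench level, foot of its front face, middle of its length and of the gap. Own +x points from the front face into the sheet, so the free bay lies at own -x; a 3 mm cheek, 97 high, stands out 70 mm forwards at either end
- spray_can: standing yellow spray can with a black cap, 66 mm across, about 150 mm high, at one end of the upstand (own y of the upstand about +152 or -152 mm); origin: centre of its underside
- filter_box: standing filter carton 68 x 68 x 88 mm at the other end of the upstand; origin: centre of its underside. About 230 mm is free between can and carton, each standing out some 75 mm from the upstand
- wrench: steel wrench 190 mm long lying on the bench, out of the way; origin: its middle, on the bench
- cup: white cup 72 mm across, 85 mm high, standing on the bench out of the way; origin: centre of its underside
Not all that is in view belongs to the job. What is meant by the case is not red or turquoise, and is the smaller of those in its own colour.

How it is judged:
By the outcome, as a careful person would: the job done as asked, in the order asked, and still so for the second after the job is handed in, with the robot touching nothing.
It also fails if it takes over 64 s, if anything falls off the work surface, if the arm or the gripper's body presses on something with over 40 N, if the wrist force passes 120 N, or if a joint passes its speed limit or range.

## Working session

There is one attempt and no reset: what is moved stays moved. The work goes in short steps, Python scripts to look and compute and a tool call to move; the robot and the scene stay as the last step left them, time stands still between calls to the robot, and variables do not carry over. Pictures are saved under pics/ and viewed, at most 10 in all, crops included, and the job is handed in when it is done.

Besides the shell and the picture viewer there is one more tool, called after ">>>" as name(argument=value, ...) on one line, values as JSON. jog_arm: Moves the arm, as the interface text tells. Shifts and turns lie within -1 to 1; 1 stands for 4 cm of shift or 4 degrees of turn. Its arguments: {"type":"object","properties":{"motion":{"type":"array","items":{"type":"number"}},"grip_force":{"type":"number"}},"required":["motion"]}

```bash
mkdir -p pics; python3 - <<'E'
from rig import robot
import cv2
for n in("scene","top"):
    cv2.imwrite(f"pics/{n}0.png",robot.camera(n)); c=robot.calibration(n); print(n,c)
print(robot.get_obs(), robot.tip_reach); print(robot.calibration("wrist"))
E
```

```text
scene {'fx': 545.0052264594324, 'fy': 545.0052264594324, 'cx': 311.63024746033994, 'cy': 233.15196787622529, 'dist_coeffs': array([-0.03391734,  0.        ,  0.        ,  0.        ,  0.        ]), 'R': array([[-0.59219299,  0.80574826,  0.0087868 ],
       [ 0.67801095,  0.50414452, -0.53492004],
       [-0.43544071, -0.31081835, -0.84485699]]), 't': array([ 0.30832898, -0.30832571,  1.49793457])}
top {'fx': 609.1431039344258, 'fy': 609.1431039344258, 'cx': 318.63267494737215, 'cy': 239.54716385704674, 'dist_coeffs': array([0.04195138, 0.        , 0.        , 0.        , 0.        ]), 'R': array([[ 0.02848687, -0.99923636, -0.02674308],
       [-0.99801201, -0.02692692, -0.05698219],
       [ 0.05621857,  0.02831316, -0.99801695]]), 't': array([-0.02538568,  0.53385175,  1.25287554])}
{'time': 0.1, 'q': array([ 1.16548807e+00,  5.28343493e-01,  1.43376417e+00, -2.14728542e-05,
        1.18141874e+00, -1.78479565e-01]), 'joint_velocities': array([-0.0002797 ,  0.00220216, -0.00539173,  0.00107216,  0.00014167,
       -0.00050136]), 'joint_torque': array([-5.41009940e-04, -4.40984774e
[... 252 characters left out ...]
432977, -0.26272158,  0.75473365]), 'moment': array([-0.06097296,  0.05805051,  0.00195089]), 'grip_force': 0.0, 'grip_width': 0.08691483467432475} 0.011
{'fx': 368.2567917333375, 'fy': 368.2567917333375, 'cx': 315.7429659850001, 'cy': 246.85737474247907, 'dist_coeffs': array([-0.06069181,  0.        ,  0.        ,  0.        ,  0.        ]), 'T_tool_cam': array([[ 8.75146334e-05, -9.62098038e-01, -2.72703789e-01,
         7.46087751e-02],
       [ 9.99999393e-01, -2.15381444e-04,  1.08077943e-03,
         6.76043471e-05],
       [-1.09855110e-03, -2.72703718e-01,  9.62097435e-01,
        -1.76066317e-01],
       [ 0.00000000e+00,  0.00000000e+00,  0.00000000e+00,
         1.00000000e+00]])}
```

View pics/scene0.png

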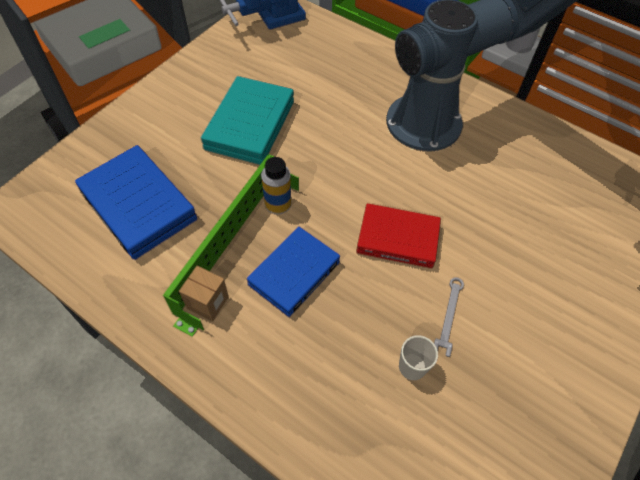

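View pics/top0.png

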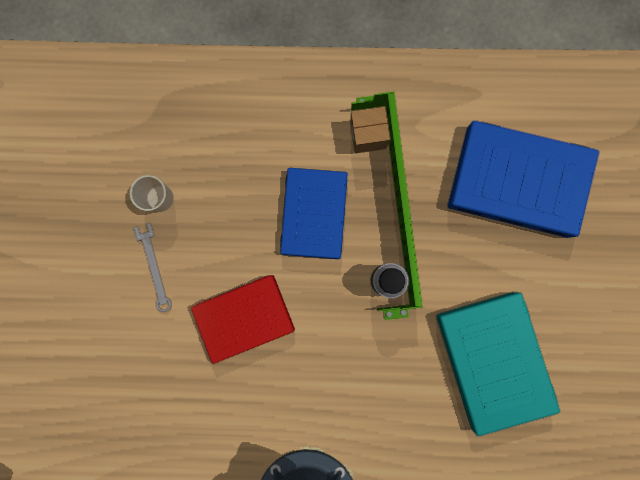

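The case is the small blue box at (315,213) in the top view. The rack is at about (405,200), the can at (390,281) and the carton at (370,128). Next I measure them.

```bash
cat > h.py <<'E'
import numpy as np, cv2
from rig import robot
def cast(c,px,z):
    K=np.array([[c["fx"],0,c["cx"]],[0,c["fy"],c["cy"]],[0,0,1]])
    n=cv2.undistortPoints(np.float64(px).reshape(-1,1,2),K,c["dist_coeffs"]).reshape(-1,2)
    d=np.c_[n,np.ones(len(n))]@c["R"]; o=-c["R"].T@c["t"]
    return o+d*((z-o[2])/d[:,2])[:,None]
def blob(im,lo,hi,win=None):
    m=cv2.inRange(cv2.cvtColor(im,cv2.COLOR_BGR2HSV),lo,hi)
    if win: k=np.zeros_like(m);x0,y0,x1,y1=win;k[y0:y1,x0:x1]=255;m&=k
    cs,_=cv2.findContours(m,cv2.RETR_EXTERNAL,cv2.CHAIN_APPROX_NONE)
    return m,max(cs,key=cv2.contourArea)
E
python3 - <<'E'
from h import *
np.set_printoptions(precision=4,suppress=True)
im=cv2.imread("pics/top0.png"); c=robot.calibration("top")
m,k=blob(im,(100,120,60),(130,255,255),(260,150,370,280))
P=cast(c,k.reshape(-1,2),.038)[:,:2]*1000
r=cv2.minAreaRect(P.astype(np.float32)); print("case rect",r, cv2.boxPoints(r))
m,k=blob(im,(40,150,30),(75,255,255),(340,85,430,325))
g=cv2.approxPolyDP(k,2,True).reshape(-1,2); print("green",np.c_[g,cast(c,g,.095)[:,:2],cast(c,g,0)[:,:2]])
E
python3 - <<'E'
import cv2
im=cv2.imread("pics/top0.png")[80:330,270:440]
cv2.imwrite("pics/c0.png",cv2.resize(im,None,fx=2.4,fy=2.4,interpolation=cv2.INTER_CUBIC))
E
```

```text
case rect ((587.9318237304688, 0.7081756591796875), (124.2818832397461, 179.09388732910156), 86.94111633300781) [[495.1965 -56.5658]
 [674.0352 -66.1227]
 [680.6672  57.9822]
 [501.8284  67.539 ]]
green [[393.      92.       0.8239  -0.1506   0.8529  -0.159 ]
 [357.      98.       0.8107  -0.0804   0.8386  -0.0831]
 [357.     101.       0.8047  -0.0805   0.8321  -0.0833]
 [352.     103.       0.8006  -0.0708   0.8276  -0.0728]
 [352.     109.       0.7887  -0.0711   0.8148  -0.0731]
 [385.     105.       0.7979  -0.1356   0.8247  -0.1428]
 [389.     112.       0.7841  -0.1438   0.8099  -0.1516]
 [389.     145.       0.7189  -0.1453   0.7394  -0.1532]
 [391.     141.       0.7269  -0.149    0.748   -0.1573]
 [393.     143.       0.723   -0.153    0.7438  -0.1616]
 [390.     150.       0.709   -0.1475   0.7288  -0.1556]
 [394.     165.       0.6797  -0.156    0.697   -0.1647]
 [392.     170.       0.6697  -0.1523   0.6863  -0.1608]
 [396.     180.       0.6503  -0.1605   0.6653  -0.1697]
 [395.     193.       0.6247  -0.1591   0.6377  -0.1682]
 [399.     190.       0.6308  -0.1668   0.
[... 911 characters left out ...]
.4993  -0.1899]
 [410.     274.       0.4679  -0.1914   0.4683  -0.203 ]
 [408.     291.       0.4351  -0.1882   0.4328  -0.1995]
 [411.     288.       0.441   -0.1938   0.4392  -0.2056]
 [412.     293.       0.4314  -0.1959   0.4289  -0.2079]
 [410.     291.       0.4352  -0.192    0.4329  -0.2037]
 [408.     305.       0.4082  -0.1887   0.4038  -0.2001]
 [378.     308.       0.4006  -0.1312   0.3956  -0.138 ]
 [384.     311.       0.3952  -0.1429   0.3898  -0.1506]
 [385.     319.       0.38    -0.1451   0.3733  -0.153 ]
 [408.     316.       0.3871  -0.1891   0.381   -0.2005]
 [408.     308.       0.4024  -0.1888   0.3976  -0.2002]
 [421.     306.       0.407   -0.2136   0.4025  -0.227 ]]
```

View pics/c0.png

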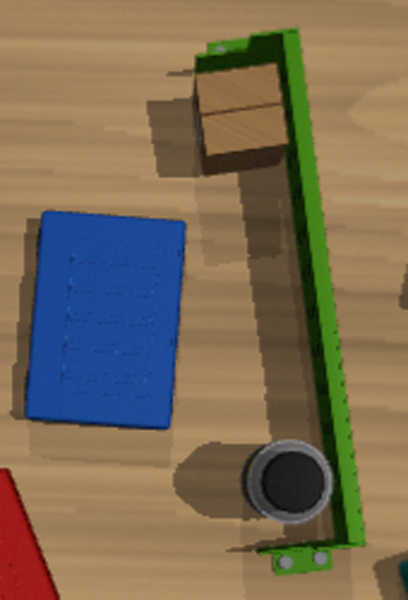

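>>> jog_arm(motion=[0,0,0,0,0,1,-1,0,0,0,0,0,1,-1,0,0,0,0,0,1,-1,0,0,0,0,0,1,-1,0,0,0,0,0,1,-1,0,0,0,0,0,1,-1,0,0,0,0,0,1,-1,0,0,0,0,0,1,-1,0,0,0,0,0,1,-1,0,0,0,0,0,1,-1,0,0,0,0,0,1,-1,0,0,0,0,0,1,-1])

```text
time: 1.6
position: [0.1403, 0.6085, 0.2081]
tool_rot: [0.508, 0.861, -0.001, 0.0]
ft_force: [0.6, -0.5, 0.1]
grip_width: 0.0869
grip_force: 0.0
```

>>> jog_arm(motion=[0,0,0,0,0,1,-1,0,0,0,0,0,1,-1,0,0,0,0,0,1,-1,0,0,0,0,0,1,-1,0,0,0,0,0,1,-1,0,0,0,0,0,0.1,-1])

```text
time: 2.35
position: [0.1404, 0.6086, 0.2081]
tool_rot: [0.652, 0.758, -0.001, 0.0]
ft_force: [0.1, 0.4, -0.1]
grip_width: 0.0873
grip_force: 0.0
```

```bash
cat >> h.py <<'E'
from scipy.spatial.transform import Rotation as Rn
M=np.array([.6134,-.1683,0]);N=np.array([.1494,-.9888,0]);Y=np.array([.9888,.1494,0])
def st(target=None):
    o=robot.get_obs();p=np.array(o["position"]);R=Rn.from_quat(o["tool_rot"])
    Rt=Rn.from_matrix(np.c_[-N,Y,[0,0,-1]])
    print("t",o["time"],"p",p.round(4),"s,y",round(-(p-M)@N,4),round((p-M)@Y,4),"rotneed/4deg",(np.degrees((R.inv()*Rt).as_rotvec())/4).round(2))
    print("q",np.round(o["q"],2),"F s,y,z",(-o["ft_force"]@N).round(2),(o["ft_force"]@Y).round(2),o["ft_force"][2].round(2),"M",np.round(o["moment"],2),"w",o["grip_width"])
    if target is not None: # target s,y,z in rack frame
        s,y,z=target; T=M-N*s+Y*y+[0,0,z]; print("shift/4cm tool",(R.inv().apply(T-p)/.04).round(2))
E
python3 -c "
from h import *
st((.28,0,.209))"
```

```text
t 2.35 p [0.1404 0.6086 0.2081] s,y 0.8389 -0.3517 rotneed/4deg [-0.01  0.01  0.01]
q [ 1.17  0.53  1.43 -0.    1.18  1.01] F s,y,z 0.43 0.15 -0.15 M [-0.12  0.   -0.02] w 0.08729603579373796
shift/4cm tool [-1.398e+01  8.780e+00 -1.000e-02]
```

>>> jog_arm(motion=[-0.82,0.52,0,0,0,0,-1,-0.82,0.52,0,0,0,0,-1,-0.82,0.52,0,0,0,0,-1,-0.82,0.52,0,0,0,0,-1,-0.82,0.52,0,0,0,0,-1,-0.82,0.52,0,0,0,0,-1,-0.82,0.52,0,0,0,0,-1,-0.82,0.52,0,0,0,0,-1,-0.82,0.52,0,0,0,0,-1,-0.82,0.52,0,0,0,0,-1])

```text
time: 3.6
position: [0.3959, 0.3147, 0.2086]
tool_rot: [0.652, 0.759, -0.0, -0.0]
ft_force: [0.8, -0.1, 0.1]
grip_width: 0.0871
grip_force: 0.0
```

>>> jog_arm(motion=[-0.82,0.52,0,0,0,0,-1,-0.82,0.52,0,0,0,0,-1,-0.82,0.52,0,0,0,0,-1,-0.82,0.52,0,0,0,0,-1,-0.82,0.51,0,0,0,0,-1,-0.82,0.51,0,0,0,0,-1,-0.82,0.51,0,0,0,0,-1,0,0,0,0,0,0,-1,0,0,0,0,0,0,-1])

```text
time: 4.72
position: [0.5716, 0.1106, 0.2082]
tool_rot: [0.652, 0.758, -0.0, -0.001]
ft_force: [-0.2, 0.3, -0.7]
grip_width: 0.0874
grip_force: 0.0
```

```bash
python3 -c "
from h import *
st((.28,0,.019))
cv2.imwrite('pics/w1.png',robot.camera('wrist'))"
```

```text
t 4.725 p [0.5716 0.1106 0.2082] s,y 0.282 0.0003 rotneed/4deg [-0.02 -0.01  0.01]
q [-0.    0.47  1.54  0.    1.13 -0.15] F s,y,z 0.35 -0.17 -0.65 M [-0.06  0.06 -0.04] w 0.08740312468903565
shift/4cm tool [-0.05  0.    4.73]
```

View pics/w1.png

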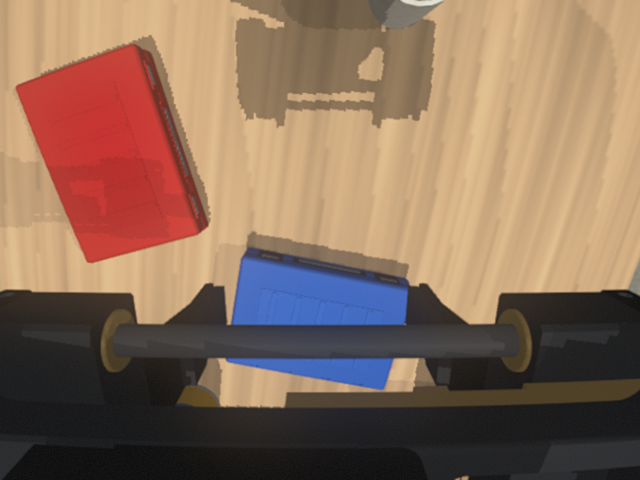

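>>> jog_arm(motion=[0,0,0.9,0,0,0,-1,0,0,0.9,0,0,0,-1,0,0,0.9,0,0,0,-1,0,0,0.9,0,0,0,-1,0,0,0.7,0,0,0,-1,0,0,0.4,0,0,0,-1,0,0,0,0,0,0,-1])

```text
time: 5.65
position: [0.5713, 0.111, 0.0199]
tool_rot: [0.652, 0.759, -0.001, -0.001]
ft_force: [-0.4, -0.0, -0.2]
grip_width: 0.0872
grip_force: 0.0
```

>>> jog_arm(motion=[-0.3,0,0,0,0,0,-1,-0.3,0,0,0,0,0,-1,-0.3,0,0,0,0,0,-1,-0.3,0,0,0,0,0,-1,-0.3,0,0,0,0,0,-1,-0.3,0,0,0,0,0,-1,-0.3,0,0,0,0,0,-1,-0.3,0,0,0,0,0,-1])

```text
time: 6.65
position: [0.5875, 0.0144, 0.0206]
tool_rot: [0.652, 0.758, 0.0, 0.001]
ft_force: [-0.6, 3.4, 0.3]
grip_width: 0.0871
grip_force: 1.6
```

```bash
python3 -c "
from h import *
st((.19,0,.019))
im=robot.camera('top')
m,k=blob(im,(100,120,60),(130,255,255),(260,150,385,280))
P=cast(robot.calibration('top'),k.reshape(-1,2),.038)
Q=np.c_[-(P-M)@N,(P-M)@Y].astype(np.float32)*1000
print(cv2.minAreaRect(Q))"
```

```text
t 6.65 p [0.5875 0.0144 0.0206] s,y 0.1845 0.0017 rotneed/4deg [0.02 0.01 0.01]
q [-0.17  0.74  1.66 -0.    0.73 -0.32] F s,y,z 3.43 -0.04 0.29 M [ 0.39  0.2  -0.03] w 0.08708544569555375
shift/4cm tool [ 0.14 -0.04  0.04]
((99.45314025878906, 12.366050720214844), (179.59176635742188, 98.5156021118164), 89.80352020263672)
```

```bash
python3 -c "
from h import *
c=robot.calibration('top')
for z,px in((.088,[(388.5,142.5),(355,147.5)]),(.150,[(390,281)]),(.12,[(390,267)])):
    P=cast(c,px,z); print(z,(np.c_[-(P-M)@N,(P-M)@Y]*1000).round(1))"
```

```text
0.088 [[  6.5 114.2]
 [ 73.1 112.8]]
0.15 [[  43.7 -154.9]]
0.12 [[  37.7 -129.3]]
```

>>> jog_arm(motion=[-0.3,0,0,0,0,0,-1,-0.3,0,0,0,0,0,-1,-0.3,0,0,0,0,0,-1,-0.15,0,0,0,0,0,-1,0,0,0,0,0,0,-1])

```text
time: 7.32
position: [0.5935, -0.0273, 0.0207]
tool_rot: [0.652, 0.758, -0.0, 0.001]
ft_force: [0.1, 0.2, -0.9]
grip_width: 0.0871
grip_force: 0.0
```

>>> jog_arm(motion=[-0.1,0,0,0,0,0,-1,-0.1,0,0,0,0,0,-1,0,0,0,0,0,0,-1])

```text
time: 7.7
position: [0.5941, -0.0341, 0.0207]
tool_rot: [0.652, 0.758, -0.0, -0.0]
ft_force: [-0.3, 2.0, 1.1]
grip_width: 0.0869
grip_force: 1.1
```

```bash
python3 -c "
from h import *
st()"
```

```text
t 7.7 p [ 0.5941 -0.0341  0.0207] s,y 0.1356 0.001 rotneed/4deg [-0.    0.    0.01]
q [-0.24  0.75  1.64 -0.    0.75 -0.39] F s,y,z 2.02 -0.01 1.08 M [0.32 0.13 0.  ] w 0.08686856281107255
```

>>> jog_arm(motion=[-0.04,0,0,0,0,0,-1,-0.04,0,0,0,0,0,-1,0,0,0,0,0,0,-1])

```text
time: 8.07
position: [0.5946, -0.0366, 0.0207]
tool_rot: [0.652, 0.758, 0.0, -0.0]
ft_force: [0.2, 5.7, 2.2]
grip_width: 0.087
grip_force: 2.6
```

>>> jog_arm(motion=[-0.04,0,0,0,0,0,-1,0,0,0,0,0,0,-1])

```text
time: 8.32
position: [0.5948, -0.0368, 0.0206]
tool_rot: [0.653, 0.758, 0.001, -0.001]
ft_force: [1.3, 8.7, 0.8]
grip_width: 0.0867
grip_force: 4.4
```

>>> jog_arm(motion=[0.2,0,0,0,0,0,-1,0,0,0.1,0,0,0,-1,0,0,0.1,0,0,0,-1,0,0,0,0,0,0,-1])

```text
time: 8.82
position: [0.5935, -0.0312, 0.0121]
tool_rot: [0.652, 0.758, -0.0, -0.0]
ft_force: [-0.3, -0.2, 0.0]
grip_width: 0.0871
grip_force: 0.0
```

```bash
python3 -c "
from h import *
st()"
```

```text
t 8.825 p [ 0.5935 -0.0312  0.0121] s,y 0.1385 0.0008 rotneed/4deg [-0.01  0.   -0.  ]
q [-0.24  0.76  1.64 -0.    0.73 -0.39] F s,y,z -0.19 -0.32 0.02 M [-0.13  0.02  0.04] w 0.08713080291603081
```

>>> jog_arm(motion=[-0.1,0,0,0,0,0,-1,-0.1,0,0,0,0,0,-1,-0.05,0,0,0,0,0,-1,0,0,0,0,0,0,-1])

```text
time: 9.32
position: [0.5946, -0.0366, 0.0127]
tool_rot: [0.653, 0.757, 0.002, -0.002]
ft_force: [1.3, 13.6, 1.2]
grip_width: 0.0871
grip_force: 6.5
```

>>> jog_arm(motion=[-0.02,0,-0.05,0,0,0,-1,0,0,-0.05,0,0,0,-1,0,0,0,0,0,0,-1])

```text
time: 9.7
position: [0.5945, -0.0366, 0.0161]
tool_rot: [0.653, 0.757, 0.002, -0.003]
ft_force: [2.4, 15.1, -3.3]
grip_width: 0.0871
grip_force: 7.2
```

```bash
python3 -c "
from h import *
st()"
```

```text
t 9.7 p [ 0.5945 -0.0366  0.0161] s,y 0.1331 0.001 rotneed/4deg [-0.01 -0.11 -0.03]
q [-0.25  0.76  1.64  0.01  0.75 -0.41] F s,y,z 14.55 4.64 -3.32 M [ 2.57 -0.45  0.15] w 0.08706713381480248
```

>>> jog_arm(motion=[0.03,0,-0.1,0,0,0,-1,0.03,0,-0.1,0,0,0,-1,0,0,0,0,0,0,-1])

```text
time: 10.07
position: [0.5944, -0.0365, 0.0244]
tool_rot: [0.653, 0.758, 0.001, -0.002]
ft_force: [1.4, 9.0, -2.3]
grip_width: 0.087
grip_force: 3.9
```

```bash
python3 -c "
from h import *
st()
cv2.imwrite('pics/s2.png',cv2.resize(robot.camera('scene')[150:350,140:380],None,fx=3,fy=3)[:600])"
```

```text
t 10.075 p [ 0.5944 -0.0365  0.0244] s,y 0.1332 0.0009 rotneed/4deg [-0.01 -0.06 -0.02]
q [-0.25  0.75  1.64  0.01  0.76 -0.4 ] F s,y,z 8.73 2.72 -2.26 M [ 1.39 -0.16 -0.02] w 0.08701426626262422
```

View pics/s2.png

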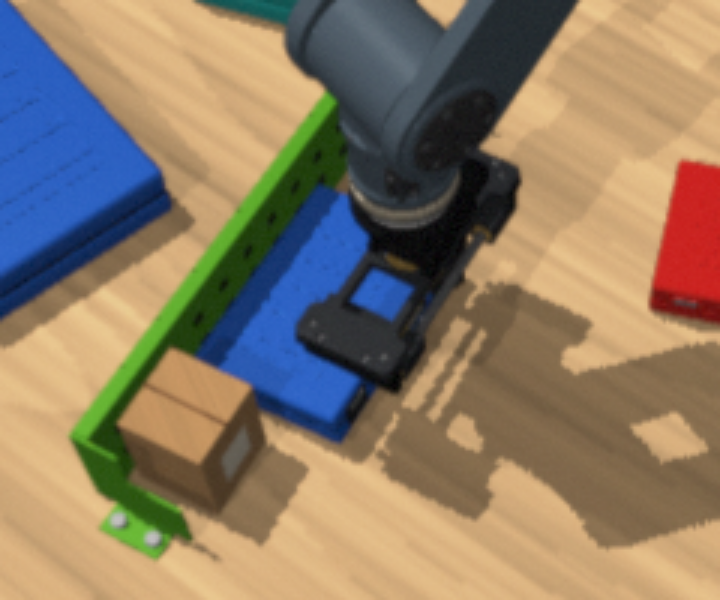

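```bash
python3 -c "
from h import *
c=robot.calibration('scene');K=np.array([[c['fx'],0,c['cx']],[0,c['fy'],c['cy']],[0,0,1]])
def pr(s,y,z):
    p=cv2.projectPoints((M-N*s+Y*y+[0,0,z]).reshape(1,3),cv2.Rodrigues(c['R'])[0],c['t'],K,c['dist_coeffs'])[0].ravel(); return ((p-[140,150])*3).round()
for a in ((0,0),(4,.0087),(6,.013)):
    t=np.radians(a[0]);C,S=np.cos(t),np.sin(t)
    f=lambda b,h:(.038*S+b*C-h*S, .102, b*S+h*C)
    print(a,'bot-x',pr(*f(.125,0)),'top-x',pr(*f(.125,.038)),'top hinge',pr(*f(0,.038)))
"
```

```text
(0, 0) bot-x [342. 451.] top-x [338. 428.] top hinge [192. 356.]
(4, 0.0087) bot-x [344. 447.] top-x [337. 422.] top hinge [192. 356.]
(6, 0.013) bot-x [345. 445.] top-x [336. 420.] top hinge [192. 356.]
```

```bash
python3 -c "
import cv2
im=cv2.imread('pics/s2.png')[330:480,220:420]
cv2.imwrite('pics/s2z.png',cv2.resize(im,None,fx=4,fy=4))"
```

```text
(no output)
```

View pics/s2z.png

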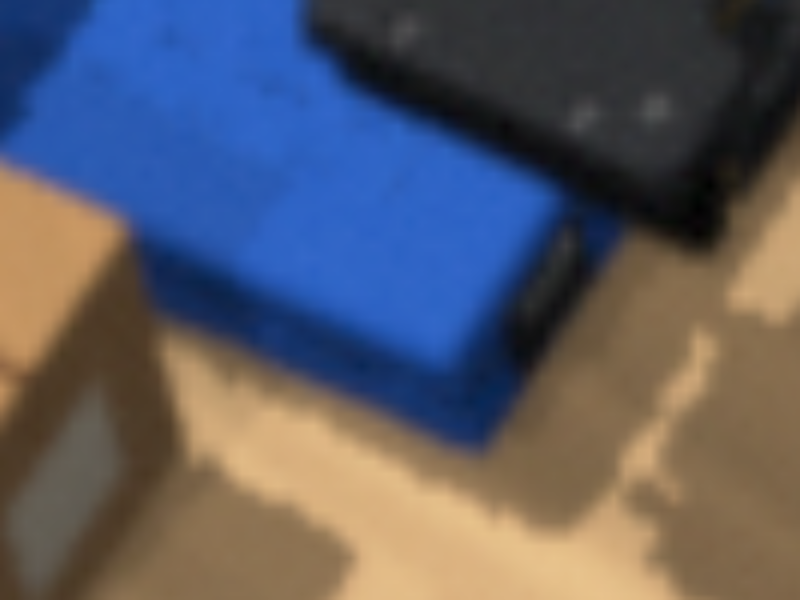

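>>> jog_arm(motion=[0,0,-0.12,0,0,0,-1,0,0,-0.12,0,0,0,-1,0,0,0,0,0,0,-1])

```text
time: 10.5
position: [0.5943, -0.0371, 0.0341]
tool_rot: [0.653, 0.758, 0.001, -0.002]
ft_force: [-0.2, 6.3, -1.9]
grip_width: 0.0868
grip_force: 3.0
```

```bash
python3 -c "
from h import *
st()"
```

```text
t 10.5 p [ 0.5943 -0.0371  0.0341] s,y 0.1326 0.0007 rotneed/4deg [-0.01 -0.05 -0.02]
q [-0.25  0.73  1.63  0.    0.78 -0.4 ] F s,y,z 6.21 0.79 -1.91 M [ 1.13 -0.02 -0.01] w 0.08675881976429925
```

```bash
cat >> h.py <<'E'
def scorner(im):
    w=(140,150,380,350); b=cv2.resize(im[150:350,140:380],None,fx=3,fy=3)
    m,k=blob(b,(100,120,40),(130,255,255),(180,200,500,600)); k=k.reshape(-1,2)
    return [tuple(k[np.argmax(k@np.array(v))]) for v in((0,1),(.5,1),(1,1),(-.4,1))]
c_=robot.calibration('scene');K_=np.array([[c_['fx'],0,c_['cx']],[0,c_['fy'],c_['cy']],[0,0,1]])
def pr(s,y,z):
    p=cv2.projectPoints((M-N*s+Y*y+[0,0,z]).reshape(1,3),cv2.Rodrigues(c_['R'])[0],c_['t'],K_,c_['dist_coeffs'])[0].ravel(); return ((p-[140,150])*3).round()
E
python3 -c "
from h import *
a=cv2.imread('pics/s2.png'); m,k=blob(a,(100,120,40),(130,255,255),(180,200,500,600)); k=k.reshape(-1,2)
print([tuple(k[np.argmax(k@np.array(v))]) for v in((0,1),(.5,1),(1,1),(-.4,1))])
im=robot.camera('scene');cv2.imwrite('pics/s3raw.png',im);print(scorner(im))
for a in (0,4,8,12,16):
    t=np.radians(a);C,S=np.cos(t),np.sin(t);f=lambda b,h:(.038*S+b*C-h*S, .102, b*S+h*C)
    print(a,pr(*f(.125,0)))
"
```

```text
[(np.int32(336), np.int32(440)), (np.int32(339), np.int32(440)), (np.int32(339), np.int32(440)), (np.int32(332), np.int32(439))]
[(np.int32(336), np.int32(435)), (np.int32(340), np.int32(435)), (np.int32(340), np.int32(435)), (np.int32(308), np.int32(424))]
0 [342. 451.]
4 [344. 447.]
8 [345. 443.]
12 [345. 438.]
16 [345. 434.]
```

>>> jog_arm(motion=[-0.02,0,-0.12,0,0,0,-1,0,0,-0.12,0,0,0,-1,0,0,0,0,0,0,-1])

```text
time: 10.92
position: [0.5943, -0.0384, 0.0437]
tool_rot: [0.652, 0.758, 0.001, -0.001]
ft_force: [0.7, 6.9, -2.2]
grip_width: 0.087
grip_force: 2.7
```

```bash
python3 -c "
from h import *
st();print(scorner(robot.camera('scene')))"
```

```text
t 10.925 p [ 0.5943 -0.0384  0.0437] s,y 0.1313 0.0006 rotneed/4deg [-0.02 -0.04 -0.01]
q [-0.25  0.71  1.63  0.    0.8  -0.4 ] F s,y,z 6.74 1.7 -2.17 M [1.06 0.02 0.  ] w 0.087001167893746
[(np.int32(335), np.int32(430)), (np.int32(339), np.int32(430)), (np.int32(339), np.int32(430)), (np.int32(259), np.int32(401))]
```

>>> jog_arm(motion=[-0.03,0,-0.12,0,0,0,-1,-0.03,0,-0.12,0,0,0,-1,-0.03,0,-0.12,0,0,0,-1,0,0,0,0,0,0,-1])

```text
time: 11.48
position: [0.5947, -0.0422, 0.0582]
tool_rot: [0.653, 0.758, 0.0, -0.001]
ft_force: [-1.1, 4.9, -1.0]
grip_width: 0.0871
grip_force: 2.4
```

```bash
python3 -c "
from h import *
st();print(scorner(robot.camera('scene')))"
```

```text
t 11.475 p [ 0.5947 -0.0422  0.0582] s,y 0.1275 0.0003 rotneed/4deg [-0.02 -0.04 -0.01]
q [-0.26  0.69  1.62  0.    0.83 -0.41] F s,y,z 5.04 -0.35 -0.95 M [ 0.86  0.13 -0.06] w 0.08707931065525559
[(np.int32(334), np.int32(421)), (np.int32(337), np.int32(420)), (np.int32(340), np.int32(418)), (np.int32(258), np.int32(397))]
```

>>> jog_arm(motion=[-0.05,0,-0.12,0,0,0,-1,-0.05,0,-0.12,0,0,0,-1,-0.06,0,-0.12,0,0,0,-1,0,0,0,0,0,0,-1])

```text
time: 12.02
position: [0.5956, -0.0489, 0.0727]
tool_rot: [0.652, 0.758, 0.0, -0.001]
ft_force: [-1.5, 4.6, -0.6]
grip_width: 0.0868
grip_force: 2.4
```

```bash
python3 -c "
from h import *
st();im=robot.camera('scene');print(scorner(im));cv2.imwrite('pics/s4.png',cv2.resize(im[150:350,140:380],None,fx=3,fy=3))"
```

```text
t 12.025 p [ 0.5956 -0.0489  0.0727] s,y 0.1207 0.0002 rotneed/4deg [-0.02 -0.03 -0.01]
q [-0.27  0.67  1.61  0.    0.86 -0.42] F s,y,z 4.78 -0.77 -0.58 M [ 0.85  0.25 -0.07] w 0.08676689395914008
[(np.int32(328), np.int32(409)), (np.int32(329), np.int32(409)), (np.int32(334), np.int32(406)), (np.int32(257), np.int32(394))]
```

View pics/s4.png

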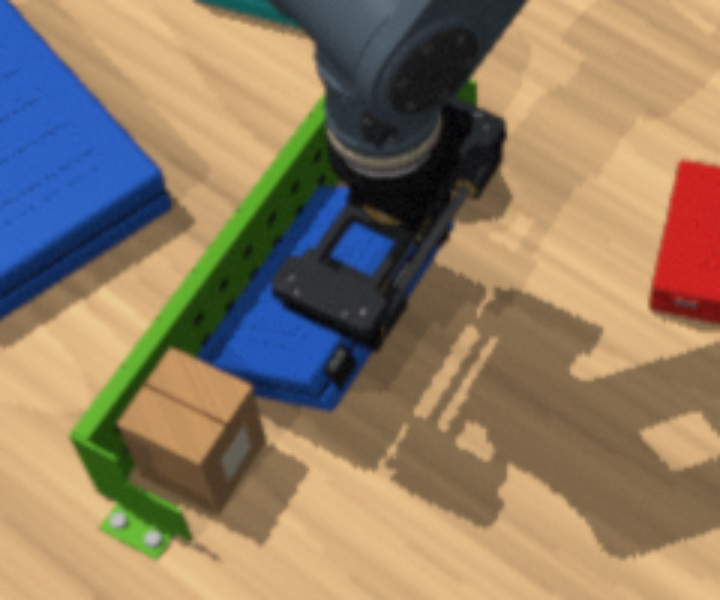

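>>> jog_arm(motion=[-0.06,0,-0.1,0,0,0,-1,-0.07,0,-0.1,0,0,0,-1,-0.08,0,-0.1,0,0,0,-1,0,0,0,0,0,0,-1])

```text
time: 12.58
position: [0.597, -0.0575, 0.0847]
tool_rot: [0.652, 0.758, 0.0, -0.001]
ft_force: [-1.2, 4.3, 1.4]
grip_width: 0.087
grip_force: 2.4
```

```bash
python3 -c "
from h import *
st();im=robot.camera('scene');print(scorner(im))"
```

```text
t 12.575 p [ 0.597  -0.0575  0.0847] s,y 0.112 0.0003 rotneed/4deg [-0.02 -0.02 -0.01]
q [-0.28  0.66  1.6   0.    0.89 -0.43] F s,y,z 4.41 -0.53 1.35 M [ 0.79  0.3  -0.11] w 0.08700602122049698
[(np.int32(317), np.int32(397)), (np.int32(320), np.int32(397)), (np.int32(324), np.int32(395)), (np.int32(256), np.int32(391))]
```

>>> jog_arm(motion=[-0.1,0,-0.09,0,0,0,-1,-0.1,0,-0.09,0,0,0,-1,-0.1,0,-0.08,0,0,0,-1,0,0,0,0,0,0,-1])

```text
time: 13.12
position: [0.599, -0.069, 0.0955]
tool_rot: [0.652, 0.758, 0.0, -0.001]
ft_force: [-2.1, 5.8, 4.0]
grip_width: 0.0871
grip_force: 3.6
```

```bash
python3 -c "
from h import *
st();im=robot.camera('scene');print(scorner(im))"
```

```text
t 13.125 p [ 0.599  -0.069   0.0955] s,y 0.1003 0.0006 rotneed/4deg [-0.01 -0.03 -0.01]
q [-0.3   0.64  1.58  0.    0.91 -0.45] F s,y,z 6.07 -1.23 3.99 M [ 0.92  0.36 -0.04] w 0.08713245332958436
[(np.int32(256), np.int32(388)), (np.int32(309), np.int32(384)), (np.int32(311), np.int32(383)), (np.int32(256), np.int32(388))]
```

```bash
python3 -c "
from h import *
for a in [(0,.21,.095),(-.014,.21,.095),(0,.1,.095),(-.014,.1,.095),(0,.1,0),(0,.1,.038),(0,.21,0),(.07,.21,0),(0,0,0)]: print(a,pr(*a))
im=robot.camera('scene');cv2.imwrite('pics/s5.png',cv2.resize(im[170:320,150:330],None,fx=4.4,fy=4))"
```

```text
(0, 0.21, 0.095) [ 90. 439.]
(-0.014, 0.21, 0.095) [ 73. 431.]
(0, 0.1, 0.095) [181. 315.]
(-0.014, 0.1, 0.095) [165. 307.]
(0, 0.1, 0) [202. 378.]
(0, 0.1, 0.038) [194. 354.]
(0, 0.21, 0) [118. 497.]
(0.07, 0.21, 0) [198. 539.]
(0, 0, 0) [272. 278.]
```

View pics/s5.png

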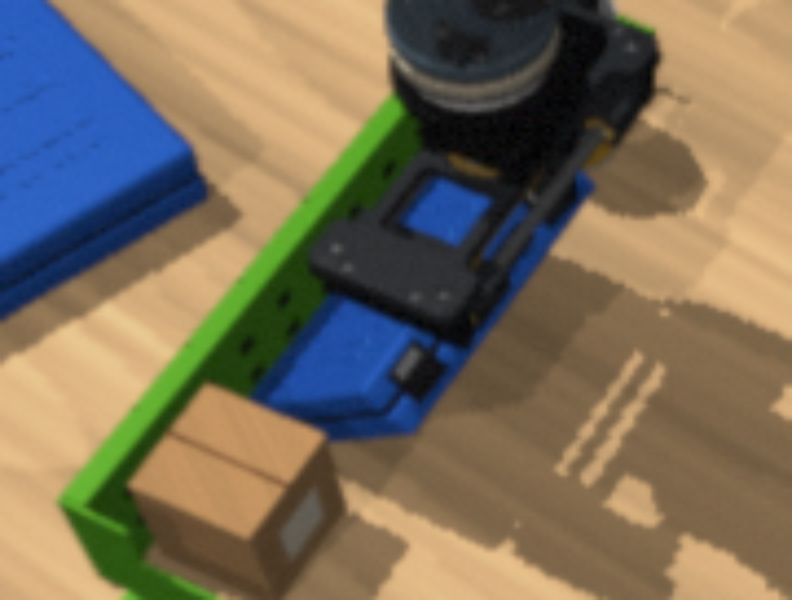

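```bash
cat >> h.py <<'E'
def onY(px,y):
    n=cv2.undistortPoints(np.float64(px).reshape(-1,1,2),K_,c_['dist_coeffs']).reshape(2)
    d=c_['R'].T@np.r_[n,1]; o=-c_['R'].T@c_['t']; P=o+d*((y-(o-M)@Y)/(d@Y)); return (-(P-M)@N*1000).round(1),(P[2]*1000).round(1)
E
python3 -c "
from h import *
for y in(.095,.1,.105): print(y,onY((244.3,277.5),y),onY((234,270.5),y),onY((284.1,216.3),y-.18))"
```

```text
0.095 (np.float64(104.2), np.float64(77.7)) (np.float64(80.0), np.float64(87.5)) (np.float64(99.1), np.float64(69.3))
0.1 (np.float64(108.7), np.float64(90.1)) (np.float64(84.7), np.float64(99.8)) (np.float64(102.2), np.float64(78.0))
0.105 (np.float64(113.1), np.float64(102.5)) (np.float64(89.5), np.float64(112.1)) (np.float64(105.3), np.float64(86.7))
```

```bash
cat >> h.py <<'E'
def wcal():
    c=robot.calibration('wrist');o=robot.get_obs();T=np.eye(4);T[:3,:3]=Rn.from_quat(o['tool_rot']).as_matrix();T[:3,3]=o['position']
    X=T@c['T_tool_cam'];return dict(c,R=X[:3,:3].T,t=-X[:3,:3].T@X[:3,3])
def ray(c,px):
    K=np.array([[c["fx"],0,c["cx"]],[0,c["fy"],c["cy"]],[0,0,1]])
    n=cv2.undistortPoints(np.float64(px).reshape(-1,1,2),K,c["dist_coeffs"]).reshape(2)
    d=c['R'].T@np.r_[n,1];o=-c['R'].T@c['t']-M
    return np.array([-o@N,o[2]]),np.array([-d@N,d[2]])   # projected onto (s,z) plane
def meet(a,b):
    L=np.linalg.solve(np.c_[a[1],-b[1]],b[0]-a[0]);return ((a[0]+a[1]*L[0])*1000).round(1)
E
python3 -c "
from h import *
c=wcal();im=robot.camera('wrist');cv2.imwrite('pics/w5.png',im)
h=cv2.inRange(cv2.cvtColor(im,cv2.COLOR_BGR2HSV),(100,120,40),(130,255,255))
for x in range(180,480,20):
    r=np.flatnonzero(h[:,x]); 
    if len(r): print(x,r.min(),r.max(),end=' | ')
st()"
```

```text
180 291 305 | 220 282 379 | 240 278 379 | 260 278 379 | 280 278 379 | 300 278 380 | 320 278 380 | 340 278 380 | 360 278 380 | 380 278 379 | 400 278 379 | 420 278 379 | 440 278 286 | 460 278 286 | t 13.275 p [ 0.599  -0.0689  0.0954] s,y 0.1004 0.0006 rotneed/4deg [-0.01 -0.03 -0.01]
q [-0.3   0.64  1.59  0.    0.91 -0.45] F s,y,z 6.43 -1.36 3.82 M [ 0.9   0.33 -0.06] w 0.08690078614794296
```

View pics/w5.png

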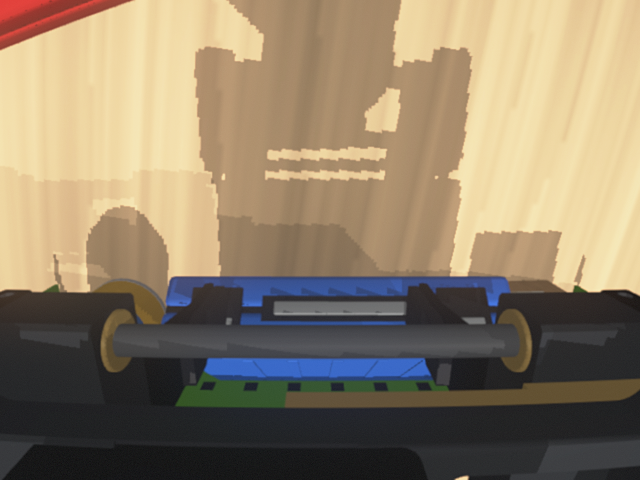

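```bash
python3 -c "
from h import *
w=wcal()
for r in(278,319,340,355): 
    print(r,[meet(ray(w,(330,r)),ray(c_,p)) for p in((244.3,277.5),(284.1,216.3))])
o,d=ray(w,(330,278))
for th in range(25,60,5):
    t=np.radians(th);C,S=np.cos(t),np.sin(t);pt=np.array([.125*C+.038*S-.0015,.125*S])
    u=np.array([-d[1],d[0]])/np.hypot(*d);print(th,(pt*1000).round(),'dist to wrist ray mm',((pt-o)@u*1000).round(1))"
```

```text
278 [array([148.8, 202. ]), array([95.5, 59.6])]
319 [array([171.2, 264.4]), array([165.2, 252.4])]
340 [array([172.1, 266.8]), array([167.5, 258.7])]
355 [array([172.4, 267.7]), array([168.4, 261.2])]
25 [128.  53.] dist to wrist ray mm 32.6
30 [126.  62.] dist to wrist ray mm 27.3
35 [123.  72.] dist to wrist ray mm 21.2
40 [119.  80.] dist to wrist ray mm 14.4
45 [114.  88.] dist to wrist ray mm 7.0
50 [108.  96.] dist to wrist ray mm -1.1
55 [101. 102.] dist to wrist ray mm -9.6
```

```bash
python3 -c "
from h import *
w=wcal()
for r in(278,300,315,357,380,386,407):
    o,d=ray(w,(330,r)); f=lambda s:((o+d*(s-o[0])/d[0])*1000).round(1)[1]
    print(r,'z at s=0,-.02,.05,.09,.1,.11:',[f(s) for s in(0,-.02,.05,.09,.1,.11)])
print(o)"
```

```text
278 z at s=0,-.02,.05,.09,.1,.11: [np.float64(-195.8), np.float64(-249.2), np.float64(-62.2), np.float64(44.7), np.float64(71.5), np.float64(98.2)]
300 z at s=0,-.02,.05,.09,.1,.11: [np.float64(-123.0), np.float64(-168.2), np.float64(-10.2), np.float64(80.1), np.float64(102.6), np.float64(125.2)]
315 z at s=0,-.02,.05,.09,.1,.11: [np.float64(-84.1), np.float64(-124.7), np.float64(17.6), np.float64(99.0), np.float64(119.3), np.float64(139.6)]
357 z at s=0,-.02,.05,.09,.1,.11: [np.float64(-3.8), np.float64(-35.3), np.float64(75.0), np.float64(137.9), np.float64(153.7), np.float64(169.4)]
380 z at s=0,-.02,.05,.09,.1,.11: [np.float64(28.3), np.float64(0.5), np.float64(97.8), np.float64(153.5), np.float64(167.4), np.float64(181.3)]
386 z at s=0,-.02,.05,.09,.1,.11: [np.float64(35.7), np.float64(8.7), np.float64(103.1), np.float64(157.1), np.float64(170.6), np.float64(184.1)]
407 z at s=0,-.02,.05,.09,.1,.11: [np.float64(58.9), np.float64(34.6), np.float64(119.7), np.float64(168.4), np.float64(180.5), np.float64(192.7)]
[0.17488977 0.27161419]
```

>>> jog_arm(motion=[-0.02,0,-0.1,0,0,0,-1,0,0,0,0,0,0,-1])

```text
time: 13.52
position: [0.6001, -0.0714, 0.0994]
tool_rot: [0.652, 0.758, -0.0, 0.001]
ft_force: [-2.6, 2.3, 1.7]
grip_width: 0.087
grip_force: 1.3
```

```bash
cat >> h.py <<'E'
def wrows():
    w=wcal();im=robot.camera('wrist');h=cv2.inRange(cv2.cvtColor(im,cv2.COLOR_BGR2HSV),(100,120,40),(130,255,255))
    out=[]
    for x in(230,260,300,380,400):
        r=np.flatnonzero(h[:,x]);out.append((r.min(),r.max()) if len(r) else None)
    k=cv2.inRange(im,(0,0,0),(45,45,45)); out.append(('fing',[int(np.flatnonzero(k[200:,x])[0]+200) for x in(205,215,225,425,435)]))
    print("wrist rows",out)
E
python3 -c "
from h import *
st();im=robot.camera('scene');print(scorner(im));wrows()"
```

```text
t 13.525 p [ 0.6001 -0.0714  0.0994] s,y 0.0978 0.0013 rotneed/4deg [0.01 0.02 0.  ]
q [-0.3   0.64  1.58 -0.    0.92 -0.45] F s,y,z 2.64 -2.18 1.71 M [ 0.3   0.23 -0.08] w 0.08698924097641822
[(np.int32(256), np.int32(389)), (np.int32(311), np.int32(386)), (np.int32(313), np.int32(385)), (np.int32(256), np.int32(389))]
wrist rows [(np.int64(267), np.int64(373)), (np.int64(265), np.int64(373)), (np.int64(266), np.int64(373)), (np.int64(266), np.int64(373)), (np.int64(266), np.int64(373)), ('fing', [307, 312, 318, 290, 295])]
```

>>> jog_arm(motion=[-0.1,0,-0.06,0,0,0,-1,-0.1,0,-0.07,0,0,0,-1,0,0,0,0,0,0,-1])

```text
time: 14.0
position: [0.601, -0.0791, 0.1044]
tool_rot: [0.652, 0.758, -0.0, 0.0]
ft_force: [-0.4, 1.8, 0.2]
grip_width: 0.0875
grip_force: 1.2
```

```bash
python3 -c "
from h import *
st();im=robot.camera('scene');print(scorner(im));wrows()"
```

```text
t 14.0 p [ 0.601  -0.0791  0.1044] s,y 0.09 0.0011 rotneed/4deg [ 0.  0. -0.]
q [-0.31  0.63  1.57 -0.    0.94 -0.46] F s,y,z 1.87 -0.12 0.2 M [ 0.3   0.14 -0.  ] w 0.0875150816778853
[(np.int32(256), np.int32(387)), (np.int32(305), np.int32(380)), (np.int32(307), np.int32(379)), (np.int32(256), np.int32(387))]
wrist rows [(np.int64(264), np.int64(360)), (np.int64(261), np.int64(360)), (np.int64(261), np.int64(361)), (np.int64(261), np.int64(360)), (np.int64(261), np.int64(360)), ('fing', [298, 304, 312, 288, 291])]
```

```bash
python3 -c "
from h import *
w=wcal()
def wp(s,z):
    Kw=np.array([[w['fx'],0,w['cx']],[0,w['fy'],w['cy']],[0,0,1]])
    return cv2.projectPoints((M-N*s+[0,0,z]).reshape(1,3),cv2.Rodrigues(w['R'])[0],w['t'],Kw,w['dist_coeffs'])[0].ravel()[1].round(1)
for th in range(30,70,5):
    t=np.radians(th);C,S=np.cos(t),np.sin(t)
    for p in (.038*S,0):
        b=(p+.125*C,.125*S);l=(b[0]-.038*S,b[1]+.038*C);q=(p-.038*S,.038*C)
        print(th,round(p,3),'wrist bot,lid,hinge',wp(*b),wp(*l),wp(*q),'scene bot',pr(b[0],.1,b[1]),pr(b[0],-.08,b[1]))
print('tip front/rear',wp(.0815,.0934),wp(.0995,.0934))
"
```

```text
30 0.019 wrist bot,lid,hinge 208.5 255.1 365.1 scene bot [339. 412.] [462. 223.]
30 0 wrist bot,lid,hinge 239.2 288.7 385.8 scene bot [316. 400.] [440. 213.]
35 0.022 wrist bot,lid,hinge 216.5 270.3 363.7 scene bot [334. 404.] [458. 215.]
35 0 wrist bot,lid,hinge 252.8 309.3 387.4 scene bot [308. 391.] [433. 204.]
40 0.024 wrist bot,lid,hinge 226.6 287.3 362.3 scene bot [328. 396.] [453. 206.]
40 0 wrist bot,lid,hinge 268.2 331.2 388.5 scene bot [298. 381.] [425. 194.]
45 0.027 wrist bot,lid,hinge 238.8 305.8 360.7 scene bot [321. 388.] [447. 198.]
45 0 wrist bot,lid,hinge 285.4 353.9 389.3 scene bot [288. 372.] [416. 184.]
50 0.029 wrist bot,lid,hinge 253.1 325.4 358.9 scene bot [313. 379.] [440. 189.]
50 0 wrist bot,lid,hinge 304.1 377.0 389.7 scene bot [277. 362.] [406. 174.]
55 0.031 wrist bot,lid,hinge 269.2 345.6 357.1 scene bot [304. 371.] [432. 181.]
55 0 wrist bot,lid,hinge 324.1 399.7 389.7 scene bot [266. 352.] [395. 165.]
60 0.033 wrist bot,lid,hinge 287.1 365.9 355.2 scene bot [294. 362.] [423. 172.]
60 0 wrist bot,lid,hinge 345.0 421.6 389.4 scene bot [253. 342.] [384. 155.]
65 0.034 wrist bot,lid,hinge 306.2 385.7 353.2 scene bot [283. 354.] [413. 164.]
65 0 wrist bot,lid,hinge 366.4 442.1 388.7 scene bot [241. 333.] [373. 146.]
tip front/rear 300.4 269.5
```

>>> jog_arm(motion=[-0.1,0,-0.04,0,0,0,-1,-0.1,0,-0.04,0,0,0,-1,0,0,0,0,0,0,-1])

```text
time: 14.48
position: [0.6022, -0.0867, 0.1079]
tool_rot: [0.652, 0.758, 0.0, 0.0]
ft_force: [-1.4, 4.7, 4.3]
grip_width: 0.0867
grip_force: 3.0
```

```bash
python3 -c "
from h import *
st();im=robot.camera('scene');print(scorner(im));wrows()"
```

```text
t 14.475 p [ 0.6022 -0.0867  0.1079] s,y 0.0823 0.0011 rotneed/4deg [ 0. -0. -0.]
q [-0.33  0.63  1.56  0.    0.95 -0.48] F s,y,z 4.8 -0.66 4.31 M [ 0.57  0.27 -0.05] w 0.08670904857964826
[(np.int32(256), np.int32(385)), (np.int32(298), np.int32(373)), (np.int32(298), np.int32(373)), (np.int32(256), np.int32(385))]
wrist rows [(np.int64(260), np.int64(324)), (np.int64(259), np.int64(324)), (np.int64(258), np.int64(325)), (np.int64(258), np.int64(324)), (np.int64(259), np.int64(324)), ('fing', [293, 297, 312, 286, 290])]
```

>>> jog_arm(motion=[-0.1,0,-0.04,0,0,0,-1,-0.1,0,-0.03,0,0,0,-1,-0.05,0,-0.01,0,0,0,-1,0,0,0,0,0,0,-1])

```text
time: 15.08
position: [0.6038, -0.0963, 0.1114]
tool_rot: [0.652, 0.758, 0.0, 0.0]
ft_force: [-1.9, 5.0, 7.2]
grip_width: 0.0871
grip_force: 4.4
```

```bash
python3 -c "
from h import *
st();im=robot.camera('scene');print(scorner(im));wrows()"
```

```text
t 15.075 p [ 0.6038 -0.0963  0.1114] s,y 0.0727 0.0013 rotneed/4deg [ 0.01 -0.    0.  ]
q [-0.34  0.63  1.55  0.    0.96 -0.49] F s,y,z 5.27 -1.13 7.17 M [ 0.65  0.37 -0.08] w 0.08710575691945933
[(np.int32(253), np.int32(382)), (np.int32(261), np.int32(379)), (np.int32(287), np.int32(364)), (np.int32(253), np.int32(382))]
wrist rows [(np.int64(257), np.int64(324)), (np.int64(256), np.int64(324)), (np.int64(256), np.int64(325)), (np.int64(256), np.int64(324)), (np.int64(256), np.int64(324)), ('fing', [285, 290, 314, 285, 288])]
```

>>> jog_arm(motion=[-0.08,0,-0.07,0,0,0,-1,-0.1,0,-0.04,0,0,0,-1,-0.08,0,-0.02,0,0,0,-1,0,0,0,0,0,0,-1])

```text
time: 15.68
position: [0.6054, -0.1077, 0.1157]
tool_rot: [0.652, 0.758, -0.0, 0.0]
ft_force: [-0.7, 0.3, -0.3]
grip_width: 0.0867
grip_force: 0.0
```

```bash
python3 -c "
from h import *
st();im=robot.camera('scene');print(scorner(im));wrows()"
```

```text
t 15.675 p [ 0.6054 -0.1077  0.1157] s,y 0.0611 0.0012 rotneed/4deg [ 0.    0.01 -0.01]
q [-0.36  0.63  1.54 -0.    0.97 -0.51] F s,y,z 0.41 -0.66 -0.3 M [-0.1   0.02  0.03] w 0.08671862715756402
[(np.int32(379), np.int32(467)), (np.int32(379), np.int32(467)), (np.int32(381), np.int32(466)), (np.int32(375), np.int32(466))]
wrist rows [(np.int64(114), np.int64(283)), (np.int64(109), np.int64(284)), (np.int64(109), np.int64(284)), (np.int64(109), np.int64(284)), (np.int64(110), np.int64(284)), ('fing', [320, 427, 429, 408, 359])]
```

>>> jog_arm(motion=[0.9,0,0,0,0,0,-1,0.9,0,0,0,0,0,-1,0.9,0,0,0,0,0,-1,0.9,0,0,0,0,0,-1,0.9,0,0,0,0,0,-1,0.9,0,0,0,0,0,-1,0,0,0,0,0,0,-1,0,0,0,0,0,0,-1])

```text
time: 16.77
position: [0.5731, 0.1065, 0.1159]
tool_rot: [0.652, 0.758, -0.0, 0.0]
ft_force: [0.2, 0.4, -0.3]
grip_width: 0.0872
grip_force: 0.0
```

```bash
cat >> h.py <<'E'
def caserect():
    im=robot.camera('top');m,k=blob(im,(100,120,60),(130,255,255),(250,140,415,290))
    P=cast(robot.calibration('top'),k.reshape(-1,2),.038);Q=np.c_[-(P-M)@N,(P-M)@Y].astype(np.float32)*1000
    r=cv2.minAreaRect(Q);print("case s,y rect",np.round(r[0],1),np.round(r[1],1),round(r[2],2),cv2.boxPoints(r).round(1).tolist())
    return im
E
python3 -c "
from h import *
st((.28,.005,.0125));cv2.imwrite('pics/t6.png',cv2.resize(caserect()[80:330,130:440],None,fx=2.4,fy=2.4))"
```

```text
t 16.775 p [0.5731 0.1065 0.1159] s,y 0.2777 0.0012 rotneed/4deg [0.   0.01 0.01]
q [-0.01  0.59  1.62 -0.    0.92 -0.16] F s,y,z 0.4 0.27 -0.29 M [-0.06  0.06  0.01] w 0.08715834272655212
shift/4cm tool [0.06 0.09 2.58]
case s,y rect [97.1 11.2] [124.3 179.4] 0.1 [[34.79999923706055, 100.80000305175781], [35.099998474121094, -78.5999984741211], [159.39999389648438, -78.30000305175781], [159.10000610351562, 101.0]]
```

View pics/t6.png

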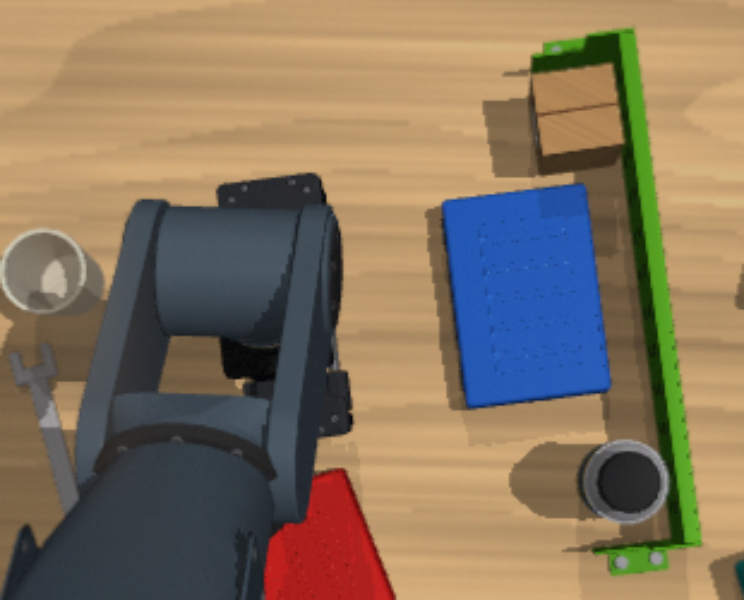

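>>> jog_arm(motion=[-0.6,0.13,0.8,0,0,0,-1,-0.6,0.12,0.8,0,0,0,-1,-0.6,0,0.7,0,0,0,-1,-0.4,0,0.27,0,0,0,-1,0,0,0,0,0,0,-1])

```text
time: 17.45
position: [0.5961, 0.0195, 0.0126]
tool_rot: [0.653, 0.757, -0.0, -0.0]
ft_force: [0.5, 0.6, -0.3]
grip_width: 0.0869
grip_force: 0.0
```

```bash
python3 -c "
from h import *
st((.135,.011,.0125))"
```

```text
t 17.45 p [0.5961 0.0195 0.0126] s,y 0.1883 0.0109 rotneed/4deg [-0.01 -0.   -0.04]
q [-0.15  0.76  1.64  0.    0.74 -0.3 ] F s,y,z 0.53 0.59 -0.29 M [-0.07  0.02  0.05] w 0.08685810570243088
shift/4cm tool [-1.33  0.01  0.  ]
```

>>> jog_arm(motion=[-0.3,0,0,0,0,0,-1,-0.3,0,0,0,0,0,-1,-0.3,0,0,0,0,0,-1,-0.25,0,0,0,0,0,-1,-0.13,0,0,0,0,0,-1,-0.1,0,0,0,0,0,-1,0,0,0,0,0,0,-1])

```text
time: 18.32
position: [0.6044, -0.0327, 0.014]
tool_rot: [0.652, 0.758, 0.001, -0.0]
ft_force: [0.1, 4.8, 3.0]
grip_width: 0.0872
grip_force: 2.2
```

```bash
python3 -c "
from h import *
st((.135,.011,.0125))"
```

```text
t 18.325 p [ 0.6044 -0.0327  0.014 ] s,y 0.1354 0.0113 rotneed/4deg [ 0.01 -0.01 -0.  ]
q [-0.24  0.77  1.62  0.    0.76 -0.39] F s,y,z 4.69 0.81 3.02 M [ 0.62  0.21 -0.05] w 0.08718822454022726
shift/4cm tool [-0.01 -0.01  0.04]
```

>>> jog_arm(motion=[-0.07,0,0,0,0,0,-1,-0.05,0,0,0,0,0,-1,0,0,0,0,0,0,-1])

```text
time: 18.7
position: [0.6048, -0.0351, 0.0139]
tool_rot: [0.653, 0.758, 0.002, -0.001]
ft_force: [-0.1, 12.5, 5.6]
grip_width: 0.087
grip_force: 5.6
```

```bash
python3 -c "
from h import *
st();wrows()"
```

```text
t 18.7 p [ 0.6048 -0.0351  0.0139] s,y 0.133 0.0114 rotneed/4deg [ 0.01 -0.06 -0.02]
q [-0.24  0.77  1.61  0.01  0.76 -0.4 ] F s,y,z 12.35 1.81 5.6 M [ 1.86  0.03 -0.01] w 0.08698186153605483
wrist rows [(np.int64(310), np.int64(407)), (np.int64(358), np.int64(414)), (np.int64(358), np.int64(391)), (np.int64(358), np.int64(391)), (np.int64(314), np.int64(391)), ('fing', [436, 440, 440, 412, 359])]
```

>>> jog_arm(motion=[-0.02,0,-0.06,0,0,0,-1,0,0,-0.06,0,0,0,-1,0.01,0,-0.1,0,0,0,-1,0.02,0,-0.1,0,0,0,-1,0,0,0,0,0,0,-1])

```text
time: 19.38
position: [0.6046, -0.0351, 0.0256]
tool_rot: [0.652, 0.758, 0.001, -0.001]
ft_force: [1.3, 9.0, -2.1]
grip_width: 0.0876
grip_force: 4.2
```

```bash
python3 -c "
from h import *
st();print(scorner(robot.camera('scene')))"
```

```text
t 19.375 p [ 0.6046 -0.0351  0.0256] s,y 0.133 0.0112 rotneed/4deg [ 0.   -0.05 -0.01]
q [-0.24  0.75  1.61  0.    0.78 -0.4 ] F s,y,z 8.73 2.67 -2.11 M [ 1.55 -0.21 -0.03] w 0.08755705827342264
[(np.int32(335), np.int32(439)), (np.int32(340), np.int32(439)), (np.int32(340), np.int32(439)), (np.int32(335), np.int32(439))]
```

>>> jog_arm(motion=[0,0,-0.12,0,0,0,-1,0,0,-0.12,0,0,0,-1,-0.02,0,-0.12,0,0,0,-1,-0.02,0,-0.12,0,0,0,-1,-0.03,0,-0.12,0,0,0,-1,-0.03,0,-0.12,0,0,0,-1,-0.03,0,-0.1,0,0,0,-1,0,0,0,0,0,0,-1])

```text
time: 20.42
position: [0.6053, -0.0405, 0.0587]
tool_rot: [0.652, 0.758, 0.001, -0.001]
ft_force: [0.2, 7.9, 0.3]
grip_width: 0.087
grip_force: 3.7
```

```bash
cat >> h.py <<'E'
def fit():
    # theta,h from TCP assuming contact offset (8.1,-14) mm
    from scipy.optimize import fsolve
    p=np.array(robot.get_obs()["position"]);s=-(p-M)@N*1000-8.1;z=p[2]*1000+14
    f=lambda v:[125*np.cos(v[0])+(38-v[1])*np.sin(v[0])-s,125*np.sin(v[0])+v[1]*np.cos(v[0])-z]
    th,h=fsolve(f,[np.arctan2(z,s)-.2,27]);t=th+np.radians(4)
    f2=lambda t,h:np.array([125*np.cos(t)+(38-h)*np.sin(t)+8.1,125*np.sin(t)+h*np.cos(t)-14])
    print("theta",np.degrees(th).round(1),"h",h.round(1),"arc next 4,8,12deg TCP s,z",[f2(th+np.radians(a),h).round(1).tolist() for a in(4,8,12,16)])
E
python3 -c "
from h import *
st();fit();print(scorner(robot.camera('scene')))"
```

```text
t 20.425 p [ 0.6053 -0.0405  0.0587] s,y 0.1275 0.011 rotneed/4deg [ 0.   -0.05 -0.01]
q [-0.25  0.7   1.6   0.    0.85 -0.4 ] F s,y,z 7.78 1.37 0.34 M [ 1.4  -0.07 -0.06] w 0.08702491626644057
theta 19.0 h 34.0 arc next 4,8,12deg TCP s,z [[124.8, 66.0], [121.3, 73.0], [117.4, 79.4], [112.9, 85.5]]
[(np.int32(337), np.int32(420)), (np.int32(337), np.int32(420)), (np.int32(340), np.int32(418)), (np.int32(260), np.int32(397))]h.py:59: RuntimeWarning: The iteration is not making good progress, as measured by the 
 improvement from the last ten iterations.
  th,h=fsolve(f,[np.arctan2(z,s)-.2,27]);t=th+np.radians(4)
```

>>> jog_arm(motion=[-0.07,0,-0.16,0,0,0,-1,-0.07,0,-0.16,0,0,0,-1,-0.09,0,-0.12,0,0,0,-1,0,0,0,0,0,0,-1])

```text
time: 20.98
position: [0.606, -0.0501, 0.0765]
tool_rot: [0.652, 0.758, 0.001, -0.002]
ft_force: [-1.8, 7.5, 2.0]
grip_width: 0.0873
grip_force: 3.6
```

```bash
python3 -c "
from h import *
st();print(scorner(robot.camera('scene')));wrows()" 2>/dev/null
```

```text
t 20.975 p [ 0.606  -0.0501  0.0765] s,y 0.118 0.0104 rotneed/4deg [-0.02 -0.05 -0.01]
q [-0.27  0.68  1.58  0.    0.89 -0.42] F s,y,z 7.68 -0.7 2.03 M [ 1.1   0.18 -0.03] w 0.08730441706444406
[(np.int32(328), np.int32(407)), (np.int32(332), np.int32(406)), (np.int32(332), np.int32(406)), (np.int32(261), np.int32(394))]
wrist rows [(np.int64(280), np.int64(407)), (np.int64(280), np.int64(408)), (np.int64(280), np.int64(391)), (np.int64(280), np.int64(391)), (np.int64(280), np.int64(391)), ('fing', [312, 312, 306, 312, 306])]
```

>>> jog_arm(motion=[-0.1,0,-0.15,0,0,0,-1,-0.12,0,-0.13,0,0,0,-1,-0.13,0,-0.12,0,0,0,-1,0,0,0,0,0,0,-1])

```text
time: 21.58
position: [0.6081, -0.0641, 0.0929]
tool_rot: [0.652, 0.758, 0.001, -0.002]
ft_force: [-1.5, 6.4, 4.6]
grip_width: 0.0867
grip_force: 4.1
```

```bash
python3 -c "
from h import *
st();print(scorner(robot.camera('scene')));wrows()" 2>/dev/null
```

```text
t 21.575 p [ 0.6081 -0.0641  0.0929] s,y 0.1039 0.0103 rotneed/4deg [-0.02 -0.05 -0.01]
q [-0.29  0.66  1.56  0.    0.92 -0.44] F s,y,z 6.53 -0.52 4.65 M [ 1.1   0.38 -0.05] w 0.08670193358941214
[(np.int32(272), np.int32(389)), (np.int32(318), np.int32(388)), (np.int32(318), np.int32(388)), (np.int32(256), np.int32(388))]
wrist rows [(np.int64(273), np.int64(387)), (np.int64(273), np.int64(387)), (np.int64(273), np.int64(387)), (np.int64(273), np.int64(387)), (np.int64(273), np.int64(387)), ('fing', [307, 311, 408, 313, 302])]
```

>>> jog_arm(motion=[-0.12,0,-0.1,0,0,0,-1,-0.13,0,-0.09,0,0,0,-1,-0.13,0,-0.08,0,0,0,-1,0,0,0,0,0,0,-1])

```text
time: 22.18
position: [0.6107, -0.0798, 0.104]
tool_rot: [0.652, 0.758, 0.0, -0.001]
ft_force: [-2.2, 5.9, 4.9]
grip_width: 0.087
grip_force: 3.9
```

```bash
python3 -c "
from h import *
st();print(scorner(robot.camera('scene')));wrows()" 2>/dev/null
```

```text
t 22.175 p [ 0.6107 -0.0798  0.104 ] s,y 0.0879 0.0106 rotneed/4deg [-0.01 -0.03 -0.  ]
q [-0.31  0.65  1.55  0.    0.95 -0.46] F s,y,z 6.13 -1.35 4.92 M [0.8  0.35 0.  ] w 0.0869970089965001
[(np.int32(255), np.int32(384)), (np.int32(298), np.int32(373)), (np.int32(300), np.int32(372)), (np.int32(255), np.int32(384))]
wrist rows [(np.int64(269), np.int64(324)), (np.int64(268), np.int64(324)), (np.int64(269), np.int64(324)), (np.int64(269), np.int64(324)), (np.int64(269), np.int64(324)), ('fing', [310, 312, 320, 292, 297])]
```

>>> jog_arm(motion=[-0.14,0,-0.06,0,0,0,-1,-0.14,0,-0.05,0,0,0,-1,-0.14,0,-0.04,0,0,0,-1,0,0,0,0,0,0,-1])

```text
time: 22.78
position: [0.6137, -0.0969, 0.1108]
tool_rot: [0.652, 0.758, 0.0, -0.0]
ft_force: [-2.4, 4.4, 9.1]
grip_width: 0.0872
grip_force: 5.1
```

```bash
python3 -c "
from h import *
st();print(scorner(robot.camera('scene')));wrows()" 2>/dev/null
```

```text
t 22.775 p [ 0.6137 -0.0969  0.1108] s,y 0.0706 0.011 rotneed/4deg [ 0.   -0.01  0.  ]
q [-0.34  0.64  1.53  0.    0.97 -0.49] F s,y,z 4.72 -1.74 9.12 M [ 0.63  0.53 -0.03] w 0.08720590471972434
[(np.int32(250), np.int32(380)), (np.int32(253), np.int32(379)), (np.int32(280), np.int32(358)), (np.int32(247), np.int32(379))]
wrist rows [(np.int64(265), np.int64(324)), (np.int64(265), np.int64(324)), (np.int64(265), np.int64(324)), (np.int64(265), np.int64(324)), (np.int64(265), np.int64(324)), ('fing', [293, 301, 321, 285, 295])]
```

>>> jog_arm(motion=[-0.14,0,-0.04,0,0,0,-1,-0.14,0,-0.03,0,0,0,-1,-0.14,0,-0.02,0,0,0,-1,-0.05,0,0,0,0,0,-1])

```text
time: 23.38
position: [0.617, -0.1166, 0.1142]
tool_rot: [0.652, 0.758, -0.0, 0.001]
ft_force: [-1.7, 1.5, 7.3]
grip_width: 0.0871
grip_force: 4.1
```

```bash
python3 -c "
from h import *
st();print(scorner(robot.camera('scene')));wrows()" 2>/dev/null
```

```text
t 23.375 p [ 0.617  -0.1166  0.1142] s,y 0.0505 0.0113 rotneed/4deg [0.01 0.02 0.01]
q [-0.36  0.64  1.51 -0.    0.99 -0.51] F s,y,z 1.76 -1.41 7.34 M [ 0.25  0.48 -0.01] w 0.08708935633195981
[(np.int32(246), np.int32(378)), (np.int32(249), np.int32(378)), (np.int32(249), np.int32(378)), (np.int32(241), np.int32(376))]
wrist rows [(np.int64(264), np.int64(324)), (np.int64(259), np.int64(324)), (np.int64(260), np.int64(324)), (np.int64(262), np.int64(324)), (np.int64(263), np.int64(324)), ('fing', [288, 317, 321, 284, 294])]
```

>>> jog_arm(motion=[-0.13,0,-0.02,0,0,0,-1,-0.13,0,0,0,0,0,-1,-0.13,0,0.01,0,0,0,-1,0,0,0,0,0,0,-1])

```text
time: 23.98
position: [0.6197, -0.1333, 0.1142]
tool_rot: [0.652, 0.758, -0.001, 0.002]
ft_force: [-1.4, -0.3, 7.0]
grip_width: 0.0868
grip_force: 3.0
```

```bash
python3 -c "
from h import *
st();print(scorner(robot.camera('scene')));wrows()" 2>/dev/null
```

```text
t 23.975 p [ 0.6197 -0.1333  0.1142] s,y 0.0336 0.0114 rotneed/4deg [0.02 0.04 0.01]
q [-0.39  0.65  1.49 -0.    0.99 -0.54] F s,y,z -0.13 -1.43 6.99 M [-0.31  0.36  0.01] w 0.08675196614373694
[(np.int32(249), np.int32(379)), (np.int32(250), np.int32(379)), (np.int32(250), np.int32(379)), (np.int32(241), np.int32(376))]
wrist rows [(np.int64(253), np.int64(324)), (np.int64(239), np.int64(324)), (np.int64(239), np.int64(324)), (np.int64(239), np.int64(324)), (np.int64(239), np.int64(324)), ('fing', [284, 287, 447, 284, 294])]
```

>>> jog_arm(motion=[0,0,-0.1,0,0,0,-1,0,0,-0.2,0,0,0,-1,0,0,-0.5,0,0,0,-1,0,0,-0.8,0,0,0,-1,0,0,-0.8,0,0,0,-1,0,0,0,0,0,0,-1])

```text
time: 24.82
position: [0.6211, -0.1321, 0.2122]
tool_rot: [0.652, 0.758, 0.001, 0.003]
ft_force: [0.5, 0.7, 0.2]
grip_width: 0.087
grip_force: 0.0
```

```bash
python3 -c "
from h import *
st();wrows();im=robot.camera('top')
cv2.imwrite('pics/t7.png',im);cv2.imwrite('pics/s7.png',robot.camera('scene'))
w=wcal();i=robot.camera('wrist');cv2.imwrite('pics/w7.png',i)
m,k=blob(i,(100,120,40),(130,255,255));k=k.reshape(-1,2);r=cv2.minAreaRect(k.astype(np.float32));print(r)
print(cv2.approxPolyDP(k,4,True).reshape(-1,2).tolist())
for z in(.125,0):
    P=cast(w,cv2.approxPolyDP(k,4,True).reshape(-1,2),z);print(z,np.c_[-(P-M)@N,(P-M)@Y].round(4).tolist())
" 2>/dev/null
```

```text
t 24.825 p [ 0.6211 -0.1321  0.2122] s,y 0.0346 0.013 rotneed/4deg [0.09 0.05 0.01]
q [-0.39  0.53  1.41 -0.    1.19 -0.54] F s,y,z 0.57 0.62 0.19 M [-0.12 -0.   -0.  ] w 0.08699518198164212
wrist rows [(np.int64(223), np.int64(271)), (np.int64(222), np.int64(404)), (np.int64(221), np.int64(391)), (np.int64(222), np.int64(391)), (np.int64(222), np.int64(390)), ('fing', [435, 446, 438, 408, 367])]
((318.5155029296875, 235.3344268798828), (241.0773162841797, 26.697221755981445), 0.3331112563610077)
[[439, 230], [321, 222], [199, 229], [201, 248], [216, 248], [217, 236], [252, 238], [252, 248], [283, 242], [371, 243], [373, 249], [383, 249], [388, 236], [422, 239], [422, 249], [436, 249]]
0.125 [[0.0506, 0.0999], [0.0563, 0.0142], [0.0512, -0.0744], [0.0368, -0.0741], [0.0368, -0.063], [0.0459, -0.0616], [0.0444, -0.036], [0.0369, -0.0363], [0.0414, -0.0135], [0.0407, 0.0507], [0.0362, 0.0524], [0.0362, 0.0597], [0.046, 0.0629], [0.0438, 0.088], [0.0362, 0.0886], [0.0362, 0.099]]
0 [[0.0216, 0.1428], [0.03, 0.0157], [0.0224, -0.1155], [0.0012, -0.1151], [0.0012, -0.0986], [0.0147, -0.0965], [0.0124, -0.0586], [0.0012, -0.0591], [0.008, -0.0252], [0.007, 0.0699], [0.0002, 0.0724], [0.0002, 0.0833], [0.0148, 0.088], [0.0115, 0.1251], [0.0003, 0.126], [0.0003, 0.1415]]
```

>>> jog_arm(motion=[0.9,0,0,0,0,0,-1,0.9,0,0,0,0,0,-1,0.9,0,0,0,0,0,-1,0.9,0,0,0,0,0,-1,0.9,0,0,0,0,0,-1,0.9,0,0,0,0,0,-1,0,0,0,0,0,0,-1])

```text
time: 25.9
position: [0.585, 0.0846, 0.2075]
tool_rot: [0.651, 0.759, -0.001, -0.002]
ft_force: [-0.4, -0.4, 0.5]
grip_width: 0.0871
grip_force: 0.0
```

```bash
python3 -c "
from h import *
st();im=robot.camera('top');sc=robot.camera('scene');cv2.imwrite('pics/t8.png',im);cv2.imwrite('pics/s8.png',sc)
m,k=blob(im,(100,100,30),(130,255,255),(300,140,415,290));a=cv2.approxPolyDP(k,2,True).reshape(-1,2);print('area',cv2.contourArea(k))
P=cast(robot.calibration('top'),a,.125);print(np.c_[a,(-(P-M)@N*1000).round(1),((P-M)@Y*1000).round(1)])
Q=cast(robot.calibration('top'),a,0);print(np.c_[(-(Q-M)@N*1000).round(1),((Q-M)@Y*1000).round(1)].tolist())
m,k=blob(sc,(100,100,30),(130,255,255),(190,150,400,350));print(cv2.approxPolyDP(k,2,True).reshape(-1,2).tolist())
for y in(.101,-.079):
  for s,z in((0,.125),(.038,.125),(.038,0)): print('pred scene',s,y,z,pr(s,y,z)/3+[140,150])
" 2>/dev/null
```

```text
t 25.9 p [0.585  0.0846 0.2075] s,y 0.2543 0.0097 rotneed/4deg [-0.05 -0.02  0.06]
q [-0.05  0.48  1.52  0.    1.14 -0.2 ] F s,y,z -0.32 -0.47 0.54 M [-0.1   0.05  0.01] w 0.08707082641633657
area 1957.0
[[369.  148.   48.9 100.8]
 [367.  150.   53.1  97.5]
 [379.  240.   52.2 -76.1]
 [397.  241.   18.7 -82.1]
 [400.  237.   12.2 -75.3]
 [388.  152.   14.   88.6]
 [385.  146.   18.2 100.8]
 [378.  147.   31.6 100.6]
 [377.  153.   35.   89.3]
 [376.  148.   35.7  99.1]]
[[38.7, 125.9], [43.4, 122.2], [42.4, -70.2], [5.3, -76.9], [-2.0, -69.3], [0.0, 112.3], [4.7, 125.8], [19.6, 125.6], [23.3, 113.1], [24.1, 124.0]]
[[251, 191], [245, 195], [205, 249], [206, 268], [222, 276], [259, 224], [262, 198]]
pred scene 0 0.101 0.125 [197.66666667 248.33333333]
pred scene 0.038 0.101 0.125 [213.         255.66666667]
pred scene 0.038 0.101 0 [221.         283.33333333]
pred scene 0 -0.079 0.125 [243.33333333 187.        ]
pred scene 0.038 -0.079 0.125 [258.         193.33333333]
pred scene 0.038 -0.079 0 [261.66666667 224.33333333]
```

```bash
python3 -c "
from h import *
im=cv2.imread('pics/t8.png');sc=cv2.imread('pics/s8.png');T=robot.calibration('top')
for r in(170,200,225):
    xs=np.arange(366,408);P=cast(T,np.c_[xs,np.full(len(xs),r)],.125);Q=cast(T,np.c_[xs,np.full(len(xs),r)],0)
    print(r,[(int(x),int(-(p-M)@N*1000),int(-(q-M)@N*1000),im[r,x].tolist()) for x,p,q in zip(xs,P,Q)][::2])
for r in(215,235):
    print(r,[(x,sc[r,x].tolist()) for x in range(200,275,2)])
"
```

```text
170 [(366, 59, 50, [50, 73, 89]), (368, 56, 46, [52, 72, 90]), (370, 52, 42, [110, 52, 25]), (372, 48, 38, [166, 78, 28]), (374, 44, 34, [171, 81, 31]), (376, 40, 29, [177, 85, 35]), (378, 37, 25, [118, 58, 26]), (380, 33, 21, [52, 30, 21]), (382, 29, 17, [163, 76, 30]), (384, 25, 13, [169, 82, 31]), (386, 22, 9, [176, 85, 35]), (388, 18, 4, [174, 82, 31]), (390, 14, 0, [103, 47, 16]), (392, 10, -3, [36, 43, 17]), (394, 7, -7, [10, 47, 24]), (396, 3, -11, [4, 47, 21]), (398, 0, -15, [29, 145, 75]), (400, -4, -20, [32, 158, 85]), (402, -7, -24, [33, 159, 86]), (404, -11, -28, [59, 150, 121]), (406, -15, -32, [111, 157, 191])]
200 [(366, 67, 58, [62, 87, 108]), (368, 63, 54, [52, 73, 89]), (370, 59, 50, [52, 72, 88]), (372, 55, 46, [51, 71, 87]), (374, 51, 42, [113, 56, 27]), (376, 48, 37, [166, 77, 30]), (378, 44, 33, [173, 85, 36]), (380, 40, 29, [81, 44, 28]), (382, 36, 25, [102, 103, 101]), (384, 33, 21, [120, 119, 118]), (386, 29, 17, [28, 25, 24]), (388, 25, 12, [171, 83, 34]), (390, 21, 8, [177, 87, 37]), (392, 18, 4, [172, 81, 31]), (394, 14, 0, [121, 55, 20]), (396, 10, -3, [2
[... 1784 characters left out ...]
]), (212, [42, 168, 93]), (214, [31, 105, 57]), (216, [136, 77, 33]), (218, [186, 92, 41]), (220, [186, 92, 43]), (222, [129, 64, 32]), (224, [36, 32, 32]), (226, [69, 70, 68]), (228, [70, 67, 65]), (230, [146, 75, 38]), (232, [182, 88, 39]), (234, [174, 85, 36]), (236, [124, 59, 25]), (238, [72, 33, 10]), (240, [68, 32, 13]), (242, [68, 30, 11]), (244, [68, 30, 12]), (246, [68, 30, 10]), (248, [70, 32, 13]), (250, [67, 30, 14]), (252, [65, 48, 45]), (254, [62, 81, 100]), (256, [62, 85, 103]), (258, [63, 85, 106]), (260, [63, 87, 107]), (262, [62, 86, 108]), (264, [64, 89, 110]), (266, [66, 92, 113]), (268, [75, 106, 129]), (270, [77, 105, 131]), (272, [75, 107, 132]), (274, [77, 108, 133])]
```

>>> jog_arm(motion=[-0.3,0.02,0.9,0,0,0,-1,-0.4,0,0.9,0,0,0,-1,-0.6,0,0.8,0,0,0,-1,-0.7,0,0.26,0,0,0,-1,-0.7,0,0,0,0,0,-1,-0.7,0,0,0,0,0,-1,-0.7,0,0,0,0,0,-1,-0.3,0,0,0,0,0,-1,0,0,0,0,0,0,-1])

```text
time: 27.12
position: [0.6137, -0.0929, 0.0943]
tool_rot: [0.653, 0.757, -0.0, -0.0]
ft_force: [0.7, 0.3, 0.4]
grip_width: 0.0873
grip_force: 0.0
```

```bash
python3 -c "
from h import *
st()"
```

```text
t 27.125 p [ 0.6137 -0.0929  0.0943] s,y 0.0745 0.0116 rotneed/4deg [-0.01 -0.01 -0.03]
q [-0.33  0.66  1.54  0.    0.94 -0.48] F s,y,z 0.18 0.78 0.37 M [-0.11  0.1   0.04] w 0.08726036653263852
```

>>> jog_arm(motion=[-0.15,0,0,0,0,0,-1,-0.15,0,0,0,0,0,-1,-0.1,0,0,0,0,0,-1,0,0,0,0,0,0,-1])

```text
time: 27.62
position: [0.6164, -0.1076, 0.0947]
tool_rot: [0.652, 0.758, 0.0, 0.0]
ft_force: [0.3, -0.6, -0.7]
grip_width: 0.0871
grip_force: 0.0
```

>>> jog_arm(motion=[-0.08,0,0,0,0,0,-1,0,0,0,0,0,0,-1])

```text
time: 27.88
position: [0.6168, -0.1108, 0.0947]
tool_rot: [0.652, 0.758, 0.0, 0.0]
ft_force: [-0.1, -0.1, 0.1]
grip_width: 0.0869
grip_force: 0.0
```

```bash
python3 -c "
from h import *
st();wrows()"
```

```text
t 27.875 p [ 0.6168 -0.1108  0.0947] s,y 0.0563 0.012 rotneed/4deg [0. 0. 0.]
q [-0.36  0.67  1.52 -0.    0.95 -0.51] F s,y,z -0.06 -0.1 0.08 M [-0.07  0.07  0.02] w 0.08687548907262005
wrist rows [(np.int64(290), np.int64(407)), (np.int64(274), np.int64(386)), (np.int64(275), np.int64(386)), (np.int64(275), np.int64(386)), (np.int64(275), np.int64(390)), ('fing', [314, 317, 317, 287, 296])]
```

>>> jog_arm(motion=[-0.1,0,0,0,0,0,-1,0,0,0,0,0,0,-1])

```text
time: 28.18
position: [0.6175, -0.115, 0.0947]
tool_rot: [0.652, 0.758, 0.0, 0.0]
ft_force: [-0.6, 0.3, -0.8]
grip_width: 0.0873
grip_force: 0.0
```

>>> jog_arm(motion=[-0.1,0,0,0,0,0,-1,0,0,0,0,0,0,-1])

```text
time: 28.42
position: [0.6181, -0.119, 0.0946]
tool_rot: [0.652, 0.758, 0.0, 0.0]
ft_force: [-0.2, 0.3, -0.0]
grip_width: 0.0873
grip_force: 0.0
```

```bash
python3 -c "
from h import *
st();wrows()"
```

```text
t 28.425 p [ 0.6181 -0.119   0.0946] s,y 0.0481 0.012 rotneed/4deg [ 0.  0. -0.]
q [-0.37  0.67  1.52 -0.    0.95 -0.52] F s,y,z 0.35 -0.15 -0.02 M [-0.08  0.02 -0.  ] w 0.08727245600550834
wrist rows [(np.int64(277), np.int64(407)), (np.int64(264), np.int64(408)), (np.int64(264), np.int64(371)), (np.int64(264), np.int64(371)), (np.int64(265), np.int64(390)), ('fing', [294, 303, 430, 284, 296])]
```

>>> jog_arm(motion=[-0.06,0,0,0,0,0,-1,0,0,0,0,0,0,-1])

```text
time: 28.72
position: [0.6182, -0.1209, 0.0946]
tool_rot: [0.652, 0.758, 0.0, -0.0]
ft_force: [0.1, 1.7, 0.4]
grip_width: 0.0872
grip_force: 0.3
```

>>> jog_arm(motion=[-0.06,0,0,0,0,0,-1,0,0,0,0,0,0,-1])

```text
time: 28.98
position: [0.6182, -0.121, 0.0946]
tool_rot: [0.653, 0.758, 0.001, -0.002]
ft_force: [1.1, 6.3, 1.5]
grip_width: 0.087
grip_force: 3.0
```

```bash
python3 -c "
from h import *
st();wrows();sc=robot.camera('scene');
m,k=blob(sc,(100,100,30),(130,255,255),(190,150,400,350));print(cv2.approxPolyDP(k,2,True).reshape(-1,2).tolist())"
```

```text
t 28.975 p [ 0.6182 -0.121   0.0946] s,y 0.0461 0.0118 rotneed/4deg [-0.01 -0.06 -0.02]
q [-0.37  0.67  1.51  0.    0.96 -0.52] F s,y,z 6.04 2.0 1.49 M [ 0.91  0.09 -0.2 ] w 0.08703627943707931
wrist rows [(np.int64(273), np.int64(407)), (np.int64(263), np.int64(407)), (np.int64(262), np.int64(367)), (np.int64(263), np.int64(367)), (np.int64(262), np.int64(390)), ('fing', [292, 296, 314, 284, 296])]
[[256, 206], [257, 214], [248, 216], [239, 229], [239, 235], [231, 250], [217, 244], [212, 248], [204, 244], [205, 238], [198, 248], [205, 268], [223, 276], [259, 224]]
```

>>> jog_arm(motion=[0.1,0,0,0,0,0,-1,0.2,0,0,0,0,0,-1,0.5,0,0,0,0,0,-1,0.9,0,0,0,0,0,-1,0.9,0,-0.3,0,0,0,-1,0.9,0,-0.6,0,0,0,-1,0.9,0,-0.6,0,0,0,-1,0.9,0,-0.6,0,0,0,-1,0.9,0,-0.6,0,0,0,-1,0,0,0,0,0,0,-1,0,0,0,0,0,0,-1])

```text
time: 30.45
position: [0.5808, 0.1222, 0.2022]
tool_rot: [0.652, 0.759, -0.001, -0.0]
ft_force: [-0.8, -0.2, 0.6]
grip_width: 0.0875
grip_force: 0.0
```

```bash
python3 -c "
from h import *
st();im=robot.camera('top');sc=robot.camera('scene');T=robot.calibration('top')
m,k=blob(im,(100,100,30),(130,255,255),(300,140,415,290))
for z in(.125,0):
    P=cast(T,k.reshape(-1,2),z);Q=np.c_[-(P-M)@N,(P-M)@Y].astype(np.float32)*1000;r=cv2.minAreaRect(Q);print(z,r,cv2.boxPoints(r).round(1).tolist())
for r in(170,200,225):
    xs=np.arange(366,412);P=cast(T,np.c_[xs,np.full(len(xs),r)],.125);Q=cast(T,np.c_[xs,np.full(len(xs),r)],0)
    print(r,[(int(x),int(-(p-M)@N*1000),int(-(q-M)@N*1000),im[r,x].tolist()) for x,p,q in zip(xs,P,Q)][::2])
m,k=blob(sc,(100,100,30),(130,255,255),(190,150,400,350));print(cv2.approxPolyDP(k,2,True).reshape(-1,2).tolist())
a=cv2.imread('pics/top0.png')
d=cv2.absdiff(a,im).max(2)
for n,(x0,y0,x1,y1) in dict(can=(370,262,410,300),carton=(350,105,388,152),cup=(125,170,170,215),wrench=(132,222,175,315)).items(): print(n,d[y0:y1,x0:x1].mean().round(1))
"
```

```text
t 30.45 p [0.5808 0.1222 0.2022] s,y 0.2921 0.0111 rotneed/4deg [-0.01  0.01  0.02]
q [ 0.02  0.49  1.52 -0.    1.13 -0.13] F s,y,z -0.04 -0.86 0.56 M [-0.09  0.04  0.04] w 0.08749801696406738
0.125 ((21.89936065673828, 9.567489624023438), (46.02930450439453, 183.85125732421875), 0.012015539221465588) [[-1.100000023841858, 101.5], [-1.100000023841858, -82.4000015258789], [44.900001525878906, -82.4000015258789], [44.900001525878906, 101.5]]
0 ((8.802387237548828, 24.71758270263672), (51.01026916503906, 203.746337890625), 0.01201640721410513) [[-16.700000762939453, 126.5999984741211], [-16.700000762939453, -77.19999694824219], [34.29999923706055, -77.19999694824219], [34.29999923706055, 126.5999984741211]]
170 [(366, 59, 50, [51, 73, 90]), (368, 56, 46, [51, 72, 89]), (370, 52, 42, [52, 74, 91]), (372, 48, 38, [56, 77, 96]), (374, 44, 34, [56, 36, 33]), (376, 40, 29, [57, 27, 10]), (378, 37, 25, [57, 26, 10]), (380, 33, 21, [138, 66, 26]), (382, 29, 17, [178, 87, 35]), (384, 25, 13, [182, 90, 40]), (386, 22, 9, [185, 92, 41]), (388, 18, 4, [87, 48, 34]), (390, 14, 0, [110, 52, 23]), (3
[... 1117 characters left out ...]
 [64, 90, 111]), (374, 57, 48, [61, 88, 108]), (376, 54, 44, [53, 76, 95]), (378, 50, 40, [52, 74, 92]), (380, 46, 36, [53, 64, 75]), (382, 42, 32, [55, 23, 5]), (384, 39, 27, [57, 26, 9]), (386, 35, 23, [90, 43, 17]), (388, 31, 19, [168, 82, 33]), (390, 27, 15, [93, 44, 19]), (392, 24, 11, [39, 37, 35]), (394, 20, 7, [37, 35, 37]), (396, 16, 3, [40, 37, 38]), (398, 12, -1, [39, 39, 38]), (400, 9, -5, [120, 119, 117]), (402, 5, -9, [81, 80, 81]), (404, 1, -13, [179, 90, 42]), (406, -1, -17, [91, 117, 60]), (408, -5, -21, [34, 159, 86]), (410, -9, -25, [22, 113, 60])]
[[252, 192], [240, 192], [198, 248], [205, 268], [223, 276], [258, 226], [256, 200]]
can 14.8
carton 25.6
cup 39.2
wrench 88.1
```

```bash
python3 -c "
from rig import robot
print(robot.hand_in())"
```

```text
the job is handed in; nothing more can be done
None
```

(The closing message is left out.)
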